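Pack the microscope objectives into their caddy

TASK

Pack the four silvery microscope objectives into the caddy, each standing upright on the floor of the well that has the colour of its band. Set them down gently, never dropping one, and leave the two black objectives standing where they are.

Things in the scene. Friction and masses are not known exactly. Their poses are not given: they have to be found in the camera images.
- objective_red: Microscope objective of bright silvery metal with a red band, loose on the table. Stands on a flange (diameter 44, 6 high); round barrel diameter 38 up to 46, sloping red band 46 to 54, nose diameter 25 up to the top at 66 (mm). 0.17 to 0.35 kg. Origin: centre of its underside, z up along its axis.
- well_red: Red well of the fixed caddy: square cup, 68x68 mm outside, 60x60 inside, 12 high, floor 4 thick. Origin: centre of its underside, z up, sides along x and y. The four wells stand in a row along their y, 74 mm apart, colours in any order, on a grey plate 88 (x) by 320 (y) by 8 mm lying on the table; at each end a steel bow 14 mm high reaches 31 mm further out.
- objective_yellow: Microscope objective of bright silvery metal with a yellow band, loose on the table. Stands on a flange (diameter 44, 6 high); round barrel diameter 38 up to 46, sloping yellow band 46 to 54, nose diameter 25 up to the top at 66 (mm). 0.17 to 0.35 kg. Origin: centre of its underside, z up along its axis.
- well_yellow: Yellow well of the fixed caddy: square cup, 68x68 mm outside, 60x60 inside, 12 high, floor 4 thick. Origin: centre of its underside, z up, sides along x and y. The four wells stand in a row along their y, 74 mm apart, colours in any order, on a grey plate 88 (x) by 320 (y) by 8 mm lying on the table; at each end a steel bow 14 mm high reaches 31 mm further out.
- objective_green: Microscope objective of bright silvery metal with a green band, loose on the table. Stands on a flange (diameter 44, 6 high); round barrel diameter 38 up to 46, sloping green band 46 to 54, nose diameter 25 up to the top at 66 (mm). 0.17 to 0.35 kg. Origin: centre of its underside, z up along its axis.
- well_green: Green well of the fixed caddy: square cup, 68x68 mm outside, 60x60 inside, 12 high, floor 4 thick. Origin: centre of its underside, z up, sides along x and y. The four wells stand in a row along their y, 74 mm apart, colours in any order, on a grey plate 88 (x) by 320 (y) by 8 mm lying on the table; at each end a steel bow 14 mm high reaches 31 mm further out.
- objective_blue: Microscope objective of bright silvery metal with a blue band, loose on the table. Stands on a flange (diameter 44, 6 high); round barrel diameter 38 up to 46, sloping blue band 46 to 54, nose diameter 25 up to the top at 66 (mm). 0.17 to 0.35 kg. Origin: centre of its underside, z up along its axis.
- well_blue: Blue well of the fixed caddy: square cup, 68x68 mm outside, 60x60 inside, 12 high, floor 4 thick. Origin: centre of its underside, z up, sides along x and y. The four wells stand in a row along their y, 74 mm apart, colours in any order, on a grey plate 88 (x) by 320 (y) by 8 mm lying on the table; at each end a steel bow 14 mm high reaches 31 mm further out.
- black_yellow: Look-alike: a microscope objective with a black barrel and a yellow band; does not belong in the caddy. Stands on a flange (diameter 44, 6 high); round barrel diameter 38 up to 46, sloping yellow band 46 to 54, nose diameter 25 up to the top at 66 (mm). 0.17 to 0.35 kg. Origin: centre of its underside, z up along its axis.
- black_blue: Look-alike: a microscope objective with a black barrel and a blue band; does not belong in the caddy. Stands on a flange (diameter 44, 6 high); round barrel diameter 38 up to 46, sloping blue band 46 to 54, nose diameter 25 up to the top at 66 (mm). 0.17 to 0.35 kg. Origin: centre of its underside, z up along its axis.

How it is judged:
At the end, for the whole second after the job is handed in: Each silvery objective stands upright (within 0.1 rad) and at rest on the floor of the well of its own colour (foot within 4 mm of the floor's height, axis within 13 mm of the well's centre), and both black objectives stand within 20 mm of where they began (horizontal distance between objective_red and well_red below 0.013 m and z of objective_red in the frame of well_red below 0.008 m and angle between each of objective_red, objective_yellow, objective_green, objective_blue, black_yellow, black_blue's own z axis and vertical below 0.1 rad and linear speed of each of objective_red, objective_yellow, objective_green, objective_blue, black_yellow, black_blue below 0.01 m/s and horizontal distance between objective_yellow and well_yellow below 0.013 m and z of objective_yellow in the frame of well_yellow below 0.008 m and horizontal distance between objective_green and well_green below 0.013 m and z of objective_green in the frame of well_green below 0.008 m and horizontal distance between objective_blue and well_blue below 0.013 m and z of objective_blue in the frame of well_blue below 0.008 m and distance of each of black_yellow, black_blue from where it was at the start of the episode below 0.02 m); the robot touches nothing.
It fails at once if a black objective is moved more than 20 mm or tipped over (distance of any of black_yellow, black_blue from where it was at the start of the episode above 0.02 m or angle between any of black_yellow, black_blue's own z axis and vertical above 0.5 rad).
It fails at once if a silvery objective is dropped (in the air, touching nothing, with its foot more than 45 mm above the table) ((height (world z) of objective_red above 0.045 m and contact force between objective_red and anything else below 0.01 N) or (height (world z) of objective_yellow above 0.045 m and contact force between objective_yellow and anything else below 0.01 N) or (height (world z) of objective_green above 0.045 m and contact force between objective_green and anything else below 0.01 N) or (height (world z) of objective_blue above 0.045 m and contact force between objective_blue and anything else below 0.01 N)).
It also fails if it takes over 106 s, if anything falls off the work surface, if the arm or the gripper's body presses on something with over 40 N, if the wrist force passes 120 N, or if a joint passes its speed limit or range.

ROBOT

A 6-joint arm with a two-finger parallel gripper is mounted at the origin on the work surface. World frame = base frame: x ahead of the robot, y to its left, z up, the work surface at z = 0. Lengths are in m, angles in rad, forces in N, time in s.
With the tool pointing down it reaches from about 0.375 to 0.9 m from the base axis. Payload 3.1 kg.
Tool frame: the origin (TCP) lies between the finger pads; the fingertips stand 8 mm ahead of it and the grasp point (between the pads) lies 11 mm behind it; z points along the fingers, y is the line along which they close (so a half turn about z gives the same grasp; the last joint's range is limited). The gripper opens to 87 mm and grips with 3 to 60 N. Pads are 19 mm wide; open, the fingers measure 117 mm over their backs; the gripper's body (75 mm by 190 mm) begins 51 mm behind the grasp point.
Start: joints at [1.159, 0.527, 1.433, -0, 1.181, -0.178], TCP at [0.145, 0.608, 0.231] pointing down, gripper open.
Joint ranges: [-3.08, 3.08], [-0.75, 2.2], [0.22, 2.44], [-1.43, 4.57], [0, 2.65], [-2.85, 2.85]. Speed limits (rad/s): [2.79, 2.79, 3.14, 3.14, 3.14, 3.14].

INTERFACE

Orientations are given as a unit quaternion [x, y, z, w].
In Python, from rig import robot, vision, job gives the robot as it stands.
- The arm moves only by the shell command python3 -m handwheel 'ROWS' [OPENING] [FORCE]. ROWS is JSON, a list of rows, each a list of 4 numbers: the shift along the tool's x, y, z as a fraction of full scale, then the turn about the tool's z as a fraction of full scale. A call has 1 to 20 rows; each row is the pose to reach, as a shift and turn from the pose commanded when the call began, along the tool's axes at that moment, turning the shorter way round; what a row does not reach only later rows make up. Full scale, the value 1, is 300 mm for a shift and 2 pi rad for a turn. A row lasts 1/12 s, in which the tool goes at most 41.7 mm and 7.16 degrees, less where a joint would pass 70% of its speed; a pose out of reach is approached as far as the arm can. A call with a number of a shift or a turn outside -1 to 1 is refused whole. A call with a gripper value outside its range is refused whole. OPENING is the opening in per cent of the stroke, from 0 (shut) to 100 (fully open), set as the call begins (- or left out, the last holds). The fingers move at their own pace and stop on an object; FORCE is the grip in N (left out, the last holds). Time passes only in rows, so rows that repeat a pose let the fingers close. It gives the time, the measured TCP pose, the force, the opening and the grip force at its end, in the units of the state.
- robot.get_obs(): the state, without advancing time (a new reading comes with each control period).
- vision.camera(name): name is "scene" or "side" or "wrist"; returns a dict with "frame" (480x640x3 uint8, red, green, blue), "K" (3x3 intrinsics, pixels), "cam_to_world" (4x4, takes a point from camera to world coordinates); the wrist camera has in their place "hand_eye" (4x4, takes a point from camera to tool coordinates, whose origin is the TCP and whose axes are the flange's). Camera axes: x right, y down, z forward; pixel columns grow to the right and rows downward; lengths in m; the calibration is good to about 2 mm. A picture is of the moment at which its call begins: read the wrist's pose just before it. There is no depth.
- job.hand_in(): hands the job in; it is judged then, once.
Trained networks look in the newest picture that a camera, given by its name, has taken for a name from the list of things; names that differ only in an ending like _2 or _b are one class to them, and where a whole thing is asked for, a point or a joint stands for the part that bears it (a point fixed in the world has none). Each returns a list of dicts, best first, with "conf" (0 to 1); they miss things now and then, are a little off and sometimes report something else, mostly with a low value. They report only what shows in the picture. A call takes as long as a camera call.
- vision.look_for(camera, label): "point" ([row, column] in pixels, amid what is visible of it).
- vision.outline_of(camera, label): "mask" (480x640 bool, what is visible of it) and "point" ([row, column] in pixels, amid what is visible of it).
The state is a dict: "time": time; "q": joint angles; "joint_velocities": joint speeds; "joint_torque": joint torques, N m; "position": TCP position; "tool_rot": TCP orientation; "ft_force": force on the tool from outside, world axes, zero at the start; "moment": the same for the moment, N m; "grip_width": finger opening in m; "grip_force": force on a finger pad.
Only numpy, scipy, OpenCV 4.12 (cv2) and the standard library are available. Lean on these libraries where they do the work, as an engineer would, in place of code of your own. Each camera call takes 0.05 s, during which the arm holds its last target. There are 200 camera calls.

## Working session

There is one attempt and no reset: what is moved stays moved. The work goes in short steps, Python scripts to look and compute and a shell command to move; the robot and the scene stay as the last step left them, time stands still between calls to the robot, and variables do not carry over. Pictures are saved under pics/ and viewed, at most 14 in all, crops included, and the job is handed in when it is done.

```bash
mkdir -p pics; cat > h.py <<'E'
import numpy as np, cv2
from rig import robot, vision, job
from scipy.spatial.transform import Rotation as R
def cam(n):
    o=robot.get_obs(); c=vision.camera(n)
    if 'cam_to_world' in c: T=np.array(c['cam_to_world'])
    else:
        W=np.eye(4); W[:3,:3]=R.from_quat(o['tool_rot']).as_matrix(); W[:3,3]=o['position']; T=W@np.array(c['hand_eye'])
    return c['frame'],np.array(c['K']),T
def at_z(rc,K,T,z):
    d=T[:3,:3]@np.linalg.solve(K,[rc[1],rc[0],1.]); return T[:3,3]+d*(z-T[2,3])/d[2]
def proj(p,K,T):
    q=np.linalg.inv(T)@np.append(p,1); u=K@q[:3]; return (u[:2]/u[2])[::-1]
NAMES=['objective_'+c for c in('red','yellow','green','blue')]+['black_yellow','black_blue']+['well_'+c for c in('red','yellow','green','blue')]
E
python3 - <<'E'
from h import *
print(robot.get_obs())
for n in('scene','side','wrist'):
    f,K,T=cam(n); cv2.imwrite(f'pics/{n}0.png',f[...,::-1]); print(n,K.round(1).tolist(),T.round(3).tolist())
    for l in NAMES:
        for d in vision.look_for(n,l)[:2]:
            z=.035 if 'well' not in l else .014
            print(l,round(d['conf'],2),np.round(d['point']),at_z(d['point'],K,T,z).round(3))
E
```

```text
{'time': 0.0, 'q': array([ 1.15848438e+00,  5.28510488e-01,  1.43390773e+00,  5.77672713e-06,
        1.18140115e+00, -1.78443725e-01]), 'joint_velocities': array([ 0.00051372, -0.00270236, -0.00311864,  0.00024708, -0.00080181,
        0.00090994]), 'joint_torque': array([ 9.29249436e-04, -4.40049040e+01, -1.76594031e+01,  6.31389976e-02,
        5.81786467e-02, -1.94205504e-04]), 'position': array([0.1444801 , 0.60732824, 0.22954267]), 'tool_rot': array([ 1.16668826e-01,  9.93170250e-01, -1.06436325e-03, -3.26655196e-04]), 'ft_force': array([-0.64619644,  0.14676288,  0.16142194]), 'moment': array([ 0.00016191, -0.04799076,  0.01923679]), 'grip_force': 0.0, 'grip_width': 0.0871469147301263}
scene [[604.9, 0.0, 318.1], [0.0, 604.9, 247.7], [0.0, 0.0, 1.0]] [[-0.167, 0.816, -0.554, 1.098], [0.986, 0.13, -0.106, 0.103], [-0.014, -0.564, -0.826, 0.885], [0.0, 0.0, 0.0, 1.0]]
objective_red 0.96 [200. 228.] [ 0.452 -0.184  0.035]
objective_red 0.68 [314. 369.] [0.641 0.095 0.035]
objective_yellow 0.63 [208. 289.] [ 0.453 -0.072  0.035]
objective_green 0.91 [234. 444.] [0.465 0.203 0.035]
[... 776 characters left out ...]
48 -0.068  0.035]
objective_yellow 0.6 [218. 408.] [ 0.443 -0.168  0.035]
objective_green 0.97 [377. 320.] [0.447 0.202 0.035]
objective_blue 0.88 [308. 335.] [0.478 0.084 0.035]
objective_blue 0.63 [285. 254.] [0.617 0.104 0.035]
black_yellow 0.6 [442. 300.] [0.429 0.296 0.035]
well_red 0.96 [256. 278.] [0.625 0.013 0.014]
well_red 0.73 [376. 318.] [0.454 0.192 0.014]
well_yellow 0.93 [312. 222.] [0.644 0.162 0.014]
well_green 0.55 [285. 256.] [0.625 0.09  0.014]
well_blue 0.75 [232. 303.] [ 0.614 -0.06   0.014]
wrist [[367.2, 0.0, 318.5], [0.0, 367.2, 239.1], [0.0, 0.0, 1.0]] [[0.232, 0.939, 0.253, 0.075], [0.973, -0.224, -0.061, 0.624], [-0.001, 0.26, -0.966, 0.384], [0.0, 0.0, 0.0, 1.0]]
```

View pics/scene0.png

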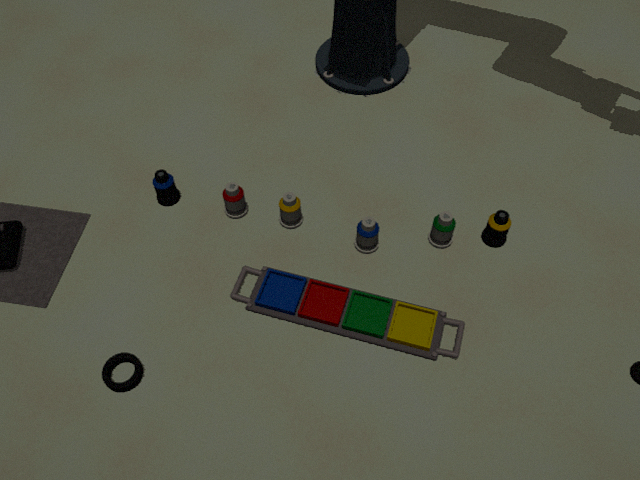

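View pics/side0.png

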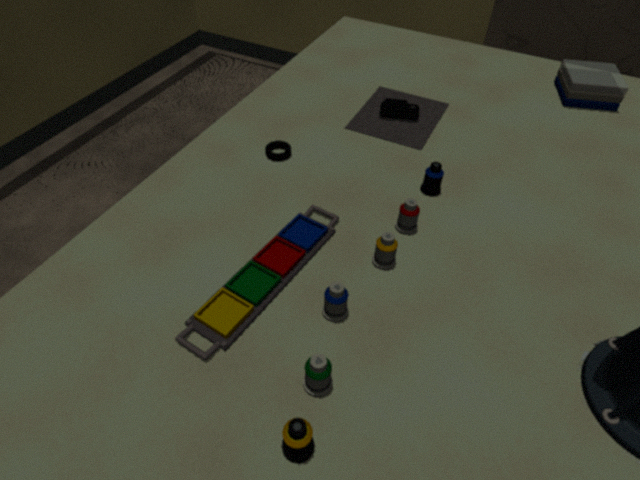

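The pictures agree. The wells run from -y to +y as blue, red, green, yellow. The standing order is black_blue, red, yellow, blue, green, black_yellow, in columns 165 to 500 of the scene view. I'll refine this with outlines in both cameras.

```bash
cat >> h.py <<'E'
RNG={'red':[(0,8),(172,180)],'yellow':[(18,32)],'green':[(50,75)],'blue':[(105,125)]}
def blobs(f,c,amin=25):
    h=cv2.cvtColor(f,cv2.COLOR_RGB2HSV); m=np.zeros(f.shape[:2],np.uint8)
    for a,b in RNG[c]: m|=cv2.inRange(h,(a,150,50),(b,255,255))
    n,l,s,ce=cv2.connectedComponentsWithStats(m)
    return [(s[i,4],ce[i][::-1],l==i) for i in range(1,n) if s[i,4]>=amin]
def ring(r,z,n=48):
    t=np.linspace(0,2*np.pi,n); return np.c_[r*np.cos(t),r*np.sin(t),np.full(n,z)]
OBJ=np.vstack([ring(.022,0),ring(.022,.006),ring(.019,.046),ring(.0125,.054),ring(.0125,.066)])
BAND=np.vstack([ring(.019,.046),ring(.0125,.054)])
def band_centre(p,K,T):  # centroid of the visible band as seen by the camera
    def fill(pts):
        m=np.zeros((960*2,1280*2),np.uint8); q=np.array([proj(x+[p[0],p[1],0],K,T)[::-1] for x in pts])
        cv2.fillConvexPoly(m,cv2.convexHull(np.round(q*4).astype(np.int32)),1); return m
    m=fill(BAND)&(1-fill(np.vstack([ring(.0125,.054),ring(.0125,.066)])))
    y,x=np.nonzero(m); return np.array([y.mean(),x.mean()])/4
def fit_band(rc,K,T):
    p=at_z(rc,K,T,.05)
    for _ in range(4):
        p[:2]+=(at_z(rc,K,T,.05)-at_z(band_centre(p,K,T),K,T,.05))[:2]
    return p[:2]
E
python3 - <<'E'
from h import *
for n in('scene','side'):
    f,K,T=cam(n); W=[]
    for c in RNG:
        for a,ce,m in sorted(blobs(f,c),key=lambda b:-b[0])[:4]:
            if a>700:
                p=at_z(ce,K,T,.017); W.append(p[:2]); print(n,'well',c,a,ce.round(),p.round(4))
            else: print(n,'band',c,a,ce.round(),fit_band(ce,K,T).round(4))
    W=np.array(W); 
    if len(W)==4: d=W[1]-W[3]; print('yaw',np.arctan2(-d[0],d[1]),np.linalg.norm(d)/3)
E
```

```text
scene well red 1473 [302. 323.] [0.6204 0.0179 0.017 ]
scene band red 146 [196. 233.] [ 0.4429 -0.1762]
scene well yellow 1707 [325. 412.] [0.64   0.1649 0.017 ]
scene band yellow 181 [224. 498.] [0.4319 0.2944]
scene band yellow 175 [206. 290.] [ 0.4493 -0.071 ]
scene well green 1392 [313. 368.] [0.6306 0.092  0.017 ]
scene band green 59 [226. 444.] [0.4515 0.2025]
scene well blue 1334 [291. 281.] [ 0.6113 -0.0552  0.017 ]
scene band blue 134 [231. 368.] [0.4822 0.0728]
scene band blue 117 [183. 163.] [ 0.4349 -0.3105]
yaw -0.12945945859396538 0.07397442549776907
side well red 924 [256. 279.] [0.622  0.0148 0.017 ]
side band red 103 [211. 409.] [ 0.4484 -0.1815]
side well yellow 1446 [311. 224.] [0.641  0.1615 0.017 ]
side band yellow 360 [437. 297.] [0.4369 0.289 ]
side band yellow 159 [246. 386.] [ 0.4544 -0.0764]
side band green 325 [284. 252.] [0.6209 0.1057]
side band blue 658 [233. 303.] [ 0.6003 -0.0361]
side band blue 60 [298. 335.] [0.4866 0.0693]
```

```bash
python3 -m handwheel '[[-0.65,-0.54,0,0.233],[-0.65,-0.54,0,0.233],[-0.65,-0.54,0,0.233],[-0.65,-0.54,0,0.233],[-0.65,-0.54,0,0.233],[-0.65,-0.54,0,0.233],[-0.65,-0.54,0,0.233],[-0.65,-0.54,0,0.233],[-0.65,-0.54,0,0.233],[-0.65,-0.54,0,0.233],[-0.65,-0.54,0,0.233],[-0.65,-0.54,0,0.233],[-0.65,-0.54,0,0.233]]' 100 30
cat >> h.py <<'E'
def go(x,y,z,yaw=-.129):
    o=robot.get_obs(); M=R.from_quat(o['tool_rot']).as_matrix(); d=M.T@(np.array([x,y,z])-o['position'])
    t=-(yaw-np.arctan2(M[1,1],M[0,1]))
    print('t',round(o['time'],2),'pos',o['position'].round(4),'tilt',np.arccos(-M[2,2]).round(4),'rows',(d/.3).round(4),'turn',(t/2/np.pi).round(4),'n',np.linalg.norm(d)/.0417,'w',round(o['grip_width'],4))
E
python3 -c "
from h import *
go(.45,.2025,.15)"
```

```text
time: 2.83
position: [0.2971, 0.4052, 0.2307]
tool_rot: [0.751, 0.66, 0.0, 0.0]
ft_force: [-0.1, 1.2, 1.5]
grip_width: 0.0869
grip_force: 0.0
t 2.83 pos [0.2971 0.4052 0.2307] tilt 0.0004 rows [-0.6049  0.5921  0.2691] turn 0.0001 n 6.38977728044529 w 0.0869
```

```bash
python3 -m handwheel '[[-0.605,0.592,0.27,0],[-0.605,0.592,0.27,0],[-0.605,0.592,0.27,0],[-0.605,0.592,0.27,0],[-0.605,0.592,0.27,0],[-0.605,0.592,0.27,0],[-0.605,0.592,0.27,0],[-0.605,0.592,0.27,0],[-0.605,0.592,0.27,0]]'
python3 - <<'E'
from h import *
f,K,T=cam('wrist'); cv2.imwrite('pics/w1.png',f[...,::-1])
for c in RNG:
    for a,ce,m in sorted(blobs(f,c,100),key=lambda b:-b[0])[:3]: print(c,a,ce.round(),at_z(ce,K,T,.017).round(4),fit_band(ce,K,T).round(4))
go(.45,.2025,.023)
E
```

```text
time: 3.58
position: [0.4504, 0.202, 0.1493]
tool_rot: [0.751, 0.66, -0.0, -0.0]
ft_force: [0.3, 0.8, 0.0]
grip_width: 0.0872
grip_force: 0.0
yellow 6575 [241. 556.] [0.6389 0.169  0.017 ] [0.626  0.1758]
yellow 4693 [381. 478.] [0.5743 0.0455 0.017 ] [0.5653 0.0627]
yellow 1552 [115. 281.] [0.4338 0.2932 0.017 ] [0.4343 0.292 ]
green 750 [237. 322.] [0.4518 0.1969 0.017 ] [0.4518 0.1982]
t 3.63 pos [0.4497 0.2029 0.1496] tilt 0.0009 rows [-0.0011  0.0016  0.4219] turn 0.0004 n 3.035542543983703 w 0.0868
```

View pics/w1.png

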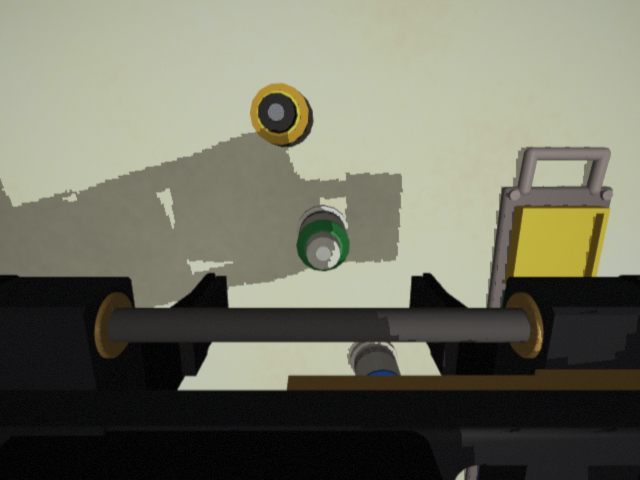

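The wrist view shows the green objective between the open fingers at (322,240), clear of its neighbours. Next is the descent and grasp.

```bash
python3 -m handwheel '[[-0.009,0.008,0.12,0],[-0.009,0.008,0.24,0],[-0.009,0.008,0.34,0],[-0.009,0.008,0.4,0],[-0.009,0.008,0.422,0],[-0.009,0.008,0.422,0]]' && python3 -m handwheel '[[0,0,0,0],[0,0,0,0],[0,0,0,0],[0,0,0,0],[0,0,0,0],[0,0,0,0],[0,0,0,0],[0,0,0,0]]' 0 30; python3 -c "
from h import *
go(.631,.090,.065);go(.631,.090,.0365)"
```

```text
time: 4.13
position: [0.4505, 0.2008, 0.0221]
tool_rot: [0.75, 0.662, -0.001, -0.001]
ft_force: [0.4, 0.3, -0.2]
grip_width: 0.0867
grip_force: 0.0
time: 4.8
position: [0.4522, 0.1996, 0.0231]
tool_rot: [0.751, 0.661, 0.0, 0.0]
ft_force: [0.1, -0.2, -0.6]
grip_width: 0.0419
grip_force: 0.0
t 4.8 pos [0.4522 0.1996 0.0231] tilt 0.0003 rows [-0.2869  0.6374 -0.1395] turn 0.0003 n 5.127926720395862 w 0.0419
t 4.8 pos [0.4522 0.1996 0.0231] tilt 0.0003 rows [-0.2869  0.6374 -0.0445] turn 0.0003 n 5.038773624571831 w 0.0419
```

```bash
python3 -m handwheel '[[0,0,0,0],[0,0,0,0],[0,0,0,0],[0,0,0,0]]' 0 30 && python3 -m handwheel '[[0,0,-0.07,0],[0,0,-0.14,0],[0,0,-0.14,0]]'; python3 -c "
from h import *
go(.631,.090,.065);go(.631,.090,.0355)"
```

```text
time: 5.13
position: [0.4524, 0.1996, 0.023]
tool_rot: [0.751, 0.661, 0.0, 0.0]
ft_force: [0.3, -0.6, 2.3]
grip_width: 0.0378
grip_force: 30.0
time: 5.38
position: [0.4534, 0.2001, 0.067]
tool_rot: [0.751, 0.661, 0.002, 0.001]
ft_force: [0.0, 0.2, -2.9]
grip_width: 0.0373
grip_force: 30.0
t 5.38 pos [0.4534 0.2001 0.067 ] tilt 0.0041 rows [-0.2892  0.6337  0.0087] turn 0.0003 n 5.011612198051375 w 0.0373
t 5.38 pos [0.4534 0.2001 0.067 ] tilt 0.0041 rows [-0.2893  0.6333  0.107 ] turn 0.0003 n 5.067949781654842 w 0.0373
```

Green is held at width 37 mm and I can see its weight in the force. Carrying it to the green well.

```bash
python3 -m handwheel '[[-0.04,0.09,0,0],[-0.09,0.2,0,0],[-0.14,0.31,0,0],[-0.19,0.42,0,0],[-0.24,0.53,0,0],[-0.27,0.6,0,0],[-0.287,0.635,0,0],[-0.287,0.635,0,0],[-0.287,0.635,0.04,0],[-0.287,0.635,0.075,0],[-0.287,0.635,0.09,0],[-0.287,0.635,0.09,0]]'; python3 -c "
from h import *
go(.631,.090,.0355)
f,K,T=cam('wrist'); cv2.imwrite('pics/w2.png',f[...,::-1])"
```

```text
time: 6.38
position: [0.6269, 0.0915, 0.0359]
tool_rot: [0.75, 0.661, -0.002, -0.002]
ft_force: [0.3, 1.1, -2.9]
grip_width: 0.0372
grip_force: 30.0
t 6.38 pos [0.6269 0.0915 0.0359] tilt 0.006 rows [-0.0031  0.0141  0.0013] turn 0.0006 n 0.10447595993125962 w 0.0372
```

View pics/w2.png

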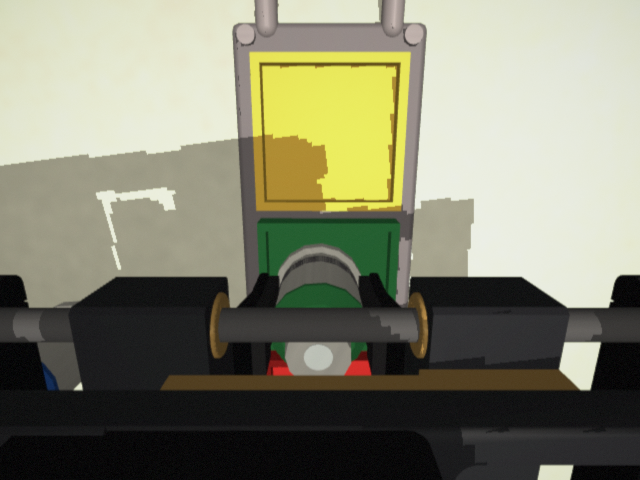

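The objective is inside the green well. Its axis is at column 318 and the well's middle is about 328, and the arm is still settling toward its target. I'll check against the yellow rim corners.

```bash
python3 -c "
from h import *
f,K,T=cam('wrist')
P=np.array([at_z(p,K,T,.02) for p in [(53,250),(53,410),(211,257),(211,403)]]); print(P.round(4), P.mean(0))
go(.631,.090,.0355)"
```

```text
[[0.612  0.1999 0.02  ]
 [0.679  0.1914 0.02  ]
 [0.6035 0.1327 0.02  ]
 [0.6716 0.1241 0.02  ]] [0.64151063 0.16203794 0.02      ]
t 6.48 pos [0.6288 0.0911 0.0372] tilt 0.0021 rows [-0.0028  0.0077  0.0055] turn 0.0005 n 0.07134842459741643 w 0.0374
```

```bash
python3 -m handwheel '[[-0.004,0.004,0.004,0],[-0.004,0.004,0.009,0],[-0.004,0.004,0.009,0],[-0.004,0.004,0.009,0]]'; python3 -c "
from h import *
go(.632,.089,.035)"
```

```text
time: 6.82
position: [0.6313, 0.0888, 0.0353]
tool_rot: [0.751, 0.661, 0.0, 0.0]
ft_force: [-0.4, 1.3, -3.0]
grip_width: 0.0374
grip_force: 30.0
t 6.82 pos [0.6313 0.0888 0.0353] tilt 0.0 rows [0.0011 0.0024 0.001 ] turn 0.0003 n 0.020096287591956984 w 0.0374
```

```bash
python3 -m handwheel '[[0,0,0.003,0],[0,0,0.003,0],[0,0,0.003,0]]'; python3 -m handwheel '[[0,0,0,0],[0,0,0,0],[0,0,0,0],[0,0,0,0],[0,0,0,0]]' 70;  python3 -m handwheel '[[0,0,-0.08,0],[0,0,-0.2,0],[0,0,-0.3,0],[0,0,-0.38,0],[0,0,-0.38,0]]' 100; python3 -c "
from h import *
f,K,T=cam('wrist'); cv2.imwrite('pics/w3.png',f[...,::-1])
go(.4844,.071,.15);go(.4844,.071,.023)"
```

```text
time: 7.07
position: [0.6315, 0.0888, 0.035]
tool_rot: [0.751, 0.661, 0.0, 0.0]
ft_force: [-0.6, 0.2, 2.8]
grip_width: 0.0376
grip_force: 30.0
time: 7.48
position: [0.6314, 0.0888, 0.0343]
tool_rot: [0.751, 0.661, 0.0, 0.0]
ft_force: [0.4, -0.7, -0.2]
grip_width: 0.0586
grip_force: 0.0
time: 7.9
position: [0.6351, 0.0888, 0.1542]
tool_rot: [0.75, 0.661, 0.004, 0.004]
ft_force: [0.6, -0.0, 0.4]
grip_width: 0.0838
grip_force: 0.0
t 7.95 pos [0.6335 0.0888 0.1517] tilt 0.0073 rows [-0.1218 -0.4856  0.002 ] turn 0.0003 n 3.601636120980922 w 0.085
t 7.95 pos [0.6335 0.0888 0.1517] tilt 0.0073 rows [-0.1221 -0.4886  0.4253] turn 0.0003 n 4.7424357462565805 w 0.085
```

View pics/w3.png

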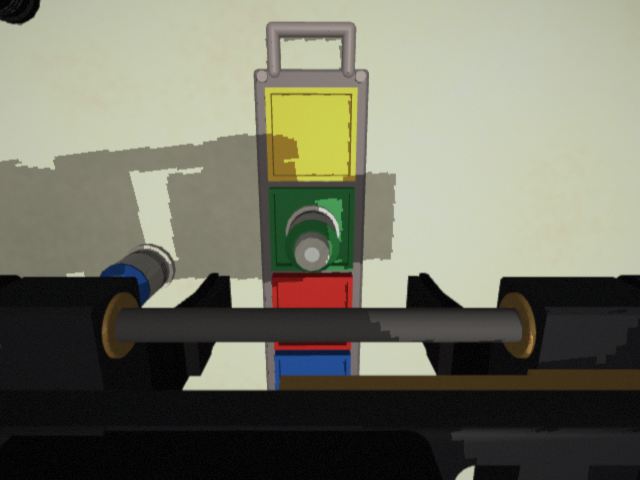

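Green stands upright in its well at (312,240). Blue is next.

```bash
python3 -m handwheel '[[-0.03,-0.12,0,0],[-0.07,-0.25,0,0],[-0.1,-0.38,0,0],[-0.12,-0.45,0,0],[-0.122,-0.479,0,0],[-0.122,-0.479,0,0],[-0.122,-0.479,0,0],[-0.122,-0.479,0,0]]'
python3 - <<'E'
from h import *
f,K,T=cam('wrist'); cv2.imwrite('pics/w4.png',f[...,::-1])
for a,ce,m in sorted(blobs(f,'blue',100),key=lambda b:-b[0])[:3]: print(a,ce.round(),fit_band(ce,K,T).round(4))
go(.4844,.071,.15);go(.4844,.071,.023)
E
```

```text
time: 8.62
position: [0.4865, 0.0706, 0.1483]
tool_rot: [0.751, 0.661, 0.001, 0.001]
ft_force: [0.3, 0.4, -0.6]
grip_width: 0.0869
grip_force: 0.0
897 [234. 316.] [0.4841 0.0696]
t 8.67 pos [0.4865 0.0706 0.1483] tilt 0.0026 rows [ 0.0004 -0.007  -0.0057] turn 0.0003 n 0.06518222256960057 w 0.0872
t 8.67 pos [0.4865 0.0706 0.1483] tilt 0.0026 rows [ 3.000e-04 -8.100e-03  4.176e-01] turn 0.0003 n 3.0048795658707057 w 0.0872
```

```bash
python3 -m handwheel '[[0,-0.003,0.12,0],[0,-0.003,0.24,0],[0,-0.003,0.34,0],[0,-0.003,0.4,0],[0,-0.003,0.42,0],[0,-0.003,0.42,0]]' && python3 -m handwheel '[[0,0,0,0],[0,0,0,0],[0,0,0,0],[0,0,0,0],[0,0,0,0],[0,0,0,0],[0,0,0,0],[0,0,0,0],[0,0,0,0],[0,0,0,0],[0,0,0,0],[0,0,0,0]]' 0 30; python3 -c "
from h import *
go(.6125,-.058,.0350)"; python3 -m handwheel '[[0,0,-0.07,0],[0,0,-0.14,0],[0,0,-0.14,0],[0,0,-0.14,0]]'; python3 -c "
from h import *
go(.6125,-.058,.0350)"
```

```text
time: 9.17
position: [0.4835, 0.0708, 0.0206]
tool_rot: [0.751, 0.661, -0.001, -0.001]
ft_force: [0.1, -0.2, 0.5]
grip_width: 0.0871
grip_force: 0.0
time: 10.17
position: [0.4837, 0.0708, 0.0225]
tool_rot: [0.751, 0.661, 0.0, 0.0]
ft_force: [0.6, -0.6, 2.5]
grip_width: 0.0374
grip_force: 30.0
t 10.17 pos [0.4837 0.0708 0.0225] tilt 0.0012 rows [-0.3714  0.4802 -0.041 ] turn 0.0003 n 4.377503744715285 w 0.0374
time: 10.5
position: [0.4832, 0.0708, 0.0646]
tool_rot: [0.751, 0.661, 0.0, 0.0]
ft_force: [0.0, 0.6, -2.8]
grip_width: 0.037
grip_force: 30.0
t 10.5 pos [0.4832 0.0708 0.0646] tilt 0.0009 rows [-0.3715  0.4818  0.0991] turn 0.0003 n 4.434573078843487 w 0.037
```

```bash
python3 -m handwheel '[[-0.05,0.06,0,0],[-0.11,0.14,0,0],[-0.18,0.23,0,0],[-0.25,0.32,0,0],[-0.31,0.4,0,0],[-0.35,0.46,0,0],[-0.371,0.482,0,0],[-0.371,0.482,0,0],[-0.371,0.482,0,0],[-0.371,0.482,0.04,0],[-0.371,0.482,0.075,0],[-0.371,0.482,0.09,0],[-0.371,0.482,0.097,0],[-0.371,0.482,0.1,0],[-0.371,0.482,0.1,0],[-0.371,0.482,0.1,0]]'; python3 -c "
from h import *
go(.6125,-.058,.0345)"
```

```text
time: 11.83
position: [0.6099, -0.0563, 0.0345]
tool_rot: [0.75, 0.661, -0.001, -0.002]
ft_force: [-3.6, 2.4, 4.6]
grip_width: 0.0376
grip_force: 30.0
t 11.83 pos [ 0.6099 -0.0563  0.0345] tilt 0.0055 rows [-0.0047  0.0093  0.    ] turn 0.0005 n 0.07474286402866645 w 0.0376
```

```bash
python3 -m handwheel '[[0,0,0,0],[0,0,0,0],[0,0,0,0],[0,0,0,0],[0,0,0,0],[0,0,0,0]]' 70;  python3 -m handwheel '[[0,0,-0.08,0],[0,0,-0.2,0],[0,0,-0.3,0],[0,0,-0.38,0],[0,0,-0.38,0],[0,0,-0.38,0]]' 100; python3 -c "
from h import *
f,K,T=cam('wrist'); cv2.imwrite('pics/w5.png',f[...,::-1])
go(.4518,-.0737,.15)"
```

```text
time: 12.33
position: [0.6128, -0.0581, 0.0343]
tool_rot: [0.751, 0.661, 0.0, 0.0]
ft_force: [-0.8, 0.0, -0.3]
grip_width: 0.0599
grip_force: 0.0
time: 12.83
position: [0.6137, -0.0583, 0.1501]
tool_rot: [0.751, 0.661, 0.001, 0.002]
ft_force: [0.1, -0.1, -0.4]
grip_width: 0.0856
grip_force: 0.0
t 12.88 pos [ 0.6124 -0.0579  0.1485] tilt 0.0004 rows [-0.12   -0.5243 -0.0053] turn 0.0003 n 3.8695142969837533 w 0.0859
```

View pics/w5.png

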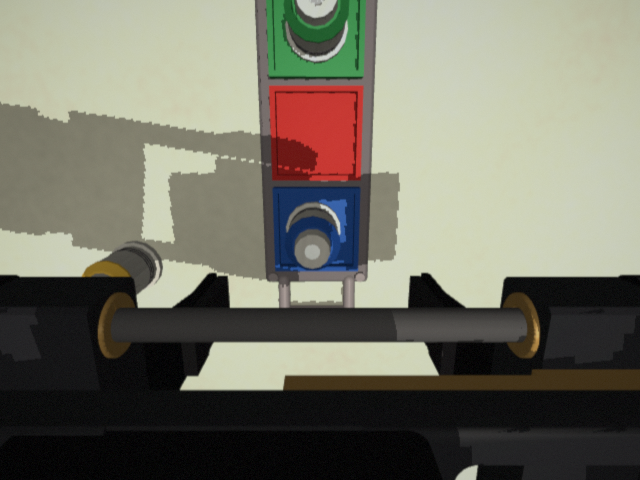

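Blue stands in its well at (312,235). Yellow is next.

```bash
python3 -m handwheel '[[-0.03,-0.12,0,0],[-0.06,-0.25,0,0],[-0.09,-0.38,0,0],[-0.12,-0.48,0,0],[-0.12,-0.524,0,0],[-0.12,-0.524,0,0],[-0.12,-0.524,0,0],[-0.12,-0.524,0,0]]'
python3 - <<'E'
from h import *
f,K,T=cam('wrist'); cv2.imwrite('pics/w6.png',f[...,::-1])
for a,ce,m in sorted(blobs(f,'yellow',100),key=lambda b:-b[0])[:4]: print(a,ce.round(),fit_band(ce,K,T).round(4))
go(.4518,-.0737,.023)
E
```

```text
time: 13.55
position: [0.4536, -0.0742, 0.1479]
tool_rot: [0.751, 0.661, 0.0, 0.001]
ft_force: [-1.0, 0.4, -0.1]
grip_width: 0.0871
grip_force: 0.0
4817 [381. 481.] [ 0.5705 -0.213 ]
991 [232. 317.] [ 0.4525 -0.0736]
945 [325. 528.] [ 0.6085 -0.1663]
922 [325. 108.] [ 0.2793 -0.1244]
t 13.6 pos [ 0.4539 -0.0742  0.148 ] tilt 0.0016 rows [ 0.0009 -0.0077  0.4168] turn 0.0004 n 2.999230504458396 w 0.087
```

```bash
python3 -m handwheel '[[0,-0.003,0.12,0],[0,-0.003,0.24,0],[0,-0.003,0.34,0],[0,-0.003,0.4,0],[0,-0.003,0.417,0],[0,-0.003,0.417,0]]' && python3 -m handwheel '[[0,0,0,0],[0,0,0,0],[0,0,0,0],[0,0,0,0],[0,0,0,0],[0,0,0,0],[0,0,0,0],[0,0,0,0],[0,0,0,0],[0,0,0,0],[0,0,0,0],[0,0,0,0]]' 0 30; python3 -c "
from h import *
go(.641,.162,.0350)"; python3 -m handwheel '[[0,0,-0.07,0],[0,0,-0.14,0],[0,0,-0.14,0],[0,0,-0.14,0]]'; python3 -c "
from h import *
go(.641,.162,.0350)"
```

```text
time: 14.1
position: [0.4515, -0.0734, 0.0216]
tool_rot: [0.75, 0.661, -0.0, -0.001]
ft_force: [0.2, -0.1, -0.5]
grip_width: 0.0868
grip_force: 0.0
time: 15.1
position: [0.4518, -0.0738, 0.0234]
tool_rot: [0.751, 0.661, 0.0, 0.001]
ft_force: [1.5, 0.4, 2.4]
grip_width: 0.0373
grip_force: 30.0
t 15.1 pos [ 0.4518 -0.0738  0.0234] tilt 0.0014 rows [ 0.8597  0.5261 -0.0382] turn 0.0003 n 7.256388399396396 w 0.0373
time: 15.43
position: [0.451, -0.0735, 0.0655]
tool_rot: [0.751, 0.661, 0.0, 0.0]
ft_force: [-0.3, -0.6, -3.6]
grip_width: 0.0371
grip_force: 30.0
t 15.43 pos [ 0.451  -0.0735  0.0655] tilt 0.0006 rows [0.8589 0.5288 0.1016] turn 0.0003 n 7.293447288387099 w 0.0371
```

```bash
python3 -m handwheel '[[0.08,0.02,0,0],[0.2,0.05,0,0],[0.32,0.08,0,0],[0.44,0.11,0,0],[0.56,0.14,0,0],[0.68,0.17,0,0],[0.78,0.22,0,0],[0.84,0.3,0,0],[0.859,0.38,0,0],[0.859,0.46,0,0],[0.859,0.51,0,0],[0.859,0.528,0,0],[0.859,0.528,0,0],[0.859,0.528,0,0],[0.859,0.528,0.04,0],[0.859,0.528,0.075,0],[0.859,0.528,0.09,0],[0.859,0.528,0.09,0],[0.859,0.528,0.095,0],[0.859,0.528,0.095,0]]'; python3 -c "
from h import *
go(.641,.162,.0352)"
```

```text
time: 17.1
position: [0.6407, 0.162, 0.0365]
tool_rot: [0.751, 0.661, -0.0, -0.0]
ft_force: [0.5, 0.3, -2.9]
grip_width: 0.0374
grip_force: 30.0
t 17.1 pos [0.6407 0.162  0.0365] tilt 0.0003 rows [0.0001 0.001  0.0042] turn 0.0003 n 0.030814381355742795 w 0.0374
```

```bash
python3 -m handwheel '[[0,0,0.003,0],[0,0,0.005,0],[0,0,0.006,0],[0,0,0.006,0]]'; python3 -m handwheel '[[0,0,0,0],[0,0,0,0],[0,0,0,0],[0,0,0,0],[0,0,0,0],[0,0,0,0]]' 70;  python3 -m handwheel '[[0,0,-0.08,0],[0,0,-0.2,0],[0,0,-0.3,0],[0,0,-0.38,0],[0,0,-0.38,0],[0,0,-0.38,0]]' 100; python3 -c "
from h import *
f,K,T=cam('wrist'); cv2.imwrite('pics/w7.png',f[...,::-1])
go(.4457,-.1788,.15)"
```

```text
time: 17.43
position: [0.6411, 0.162, 0.0355]
tool_rot: [0.751, 0.661, 0.0, 0.0]
ft_force: [0.0, -1.0, -0.7]
grip_width: 0.0376
grip_force: 30.0
time: 17.93
position: [0.641, 0.162, 0.0351]
tool_rot: [0.751, 0.661, 0.0, 0.0]
ft_force: [-0.1, 0.1, 0.1]
grip_width: 0.0596
grip_force: 0.0
time: 18.43
position: [0.642, 0.1621, 0.1509]
tool_rot: [0.751, 0.661, 0.002, 0.001]
ft_force: [-0.5, 0.6, -0.4]
grip_width: 0.0854
grip_force: 0.0
t 18.48 pos [0.6407 0.162  0.1491] tilt 0.0002 rows [-1.209  -0.5009 -0.003 ] turn 0.0003 n 9.414758644604452 w 0.0859
```

View pics/w7.png

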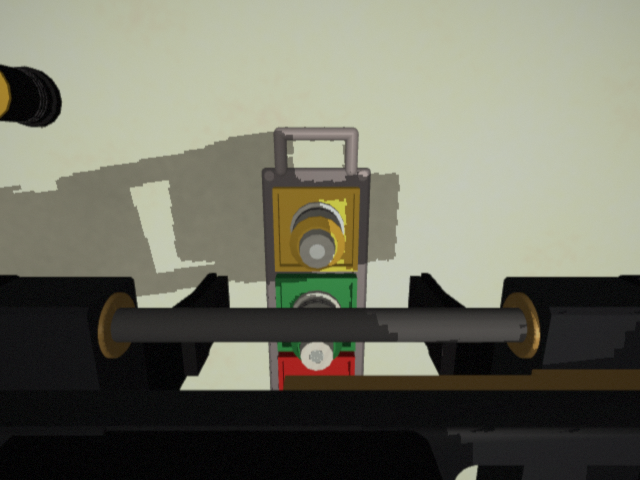

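Yellow stands in its well at (316,240). Red is next, and the approach takes two calls because the shift exceeds full scale.

```bash
python3 -m handwheel '[[-0.08,-0.04,0,0],[-0.2,-0.08,0,0],[-0.32,-0.13,0,0],[-0.44,-0.18,0,0],[-0.56,-0.23,0,0],[-0.68,-0.28,0,0],[-0.8,-0.33,0,0],[-0.9,-0.4,0,0]]'; python3 -m handwheel '[[-0.1,-0.05,0,0],[-0.2,-0.08,0,0],[-0.27,-0.1,0,0],[-0.309,-0.101,0,0],[-0.309,-0.101,0,0],[-0.309,-0.101,0,0],[-0.309,-0.101,0,0]]'
python3 - <<'E'
from h import *
f,K,T=cam('wrist'); cv2.imwrite('pics/w8.png',f[...,::-1])
for a,ce,m in sorted(blobs(f,'red',100),key=lambda b:-b[0])[:4]: print(a,ce.round(),fit_band(ce,K,T).round(4))
go(.4457,-.1788,.023)
E
```

```text
time: 19.15
position: [0.4865, -0.0925, 0.1475]
tool_rot: [0.751, 0.661, -0.0, -0.001]
ft_force: [-0.8, -1.1, 1.0]
grip_width: 0.0874
grip_force: 0.0
time: 19.73
position: [0.4459, -0.1775, 0.1484]
tool_rot: [0.75, 0.661, 0.0, -0.001]
ft_force: [0.4, -0.5, -0.5]
grip_width: 0.0874
grip_force: 0.0
978 [234. 320.] [ 0.4459 -0.1783]
t 19.78 pos [ 0.446  -0.1773  0.1485] tilt 0.0015 rows [-5.500e-03  2.000e-04  4.184e-01] turn 0.0006 n 3.010124022201913 w 0.0867
```

```bash
python3 -m handwheel '[[-0.003,0,0.12,0],[-0.003,0,0.24,0],[-0.003,0,0.34,0],[-0.003,0,0.4,0],[-0.003,0,0.419,0],[-0.003,0,0.419,0]]' && python3 -m handwheel '[[0,0,0,0],[0,0,0,0],[0,0,0,0],[0,0,0,0],[0,0,0,0],[0,0,0,0],[0,0,0,0],[0,0,0,0],[0,0,0,0],[0,0,0,0],[0,0,0,0],[0,0,0,0]]' 0 30; python3 -c "
from h import *
go(.622,.0152,.0350)"; python3 -m handwheel '[[0,0,-0.07,0],[0,0,-0.14,0],[0,0,-0.14,0],[0,0,-0.14,0]]'; python3 -c "
from h import *
go(.622,.0152,.0350)"
```

```text
time: 20.28
position: [0.4453, -0.178, 0.0219]
tool_rot: [0.75, 0.661, -0.0, -0.002]
ft_force: [0.3, -1.0, -0.1]
grip_width: 0.0872
grip_force: 0.0
time: 21.28
position: [0.4458, -0.1798, 0.0234]
tool_rot: [0.751, 0.661, 0.0, 0.0]
ft_force: [-1.1, -1.0, 2.3]
grip_width: 0.0373
grip_force: 30.0
t 21.28 pos [ 0.4458 -0.1798  0.0234] tilt 0.0003 rows [ 0.7191  0.5001 -0.0388] turn 0.0003 n 6.307371199162379 w 0.0373
time: 21.62
position: [0.4461, -0.1799, 0.0656]
tool_rot: [0.751, 0.661, 0.0, 0.001]
ft_force: [-1.1, 0.2, -2.4]
grip_width: 0.0374
grip_force: 30.0
t 21.62 pos [ 0.4461 -0.1799  0.0656] tilt 0.0017 rows [0.7193 0.4991 0.1022] turn 0.0003 n 6.341295385967848 w 0.0374
```

```bash
python3 -m handwheel '[[0.08,0.02,0,0],[0.2,0.04,0,0],[0.32,0.06,0,0],[0.44,0.08,0,0],[0.56,0.11,0,0],[0.66,0.15,0,0],[0.719,0.2,0,0],[0.719,0.26,0,0],[0.719,0.33,0,0],[0.719,0.4,0,0],[0.719,0.46,0,0],[0.719,0.49,0,0],[0.719,0.5,0,0],[0.719,0.5,0,0],[0.719,0.5,0.04,0],[0.719,0.5,0.075,0],[0.719,0.5,0.09,0],[0.719,0.5,0.09,0],[0.719,0.5,0.095,0],[0.719,0.5,0.095,0]]'; python3 -c "
from h import *
go(.622,.0152,.0352)"
```

```text
time: 23.28
position: [0.6216, 0.0154, 0.0365]
tool_rot: [0.751, 0.661, -0.0, -0.0]
ft_force: [0.4, -0.6, -2.0]
grip_width: 0.0374
grip_force: 30.0
t 23.28 pos [0.6216 0.0154 0.0365] tilt 0.0005 rows [-0.0004  0.0016  0.0043] turn 0.0003 n 0.03272473595090488 w 0.0374
```

```bash
python3 -m handwheel '[[0,0,0.003,0],[0,0,0.005,0],[0,0,0.006,0],[0,0,0.006,0]]'; python3 -m handwheel '[[0,0,0,0],[0,0,0,0],[0,0,0,0],[0,0,0,0],[0,0,0,0],[0,0,0,0]]' 70;  python3 -m handwheel '[[0,0,-0.08,0],[0,0,-0.2,0],[0,0,-0.3,0],[0,0,-0.4,0],[0,0,-0.5,0],[0,0,-0.5,0]]' 100; python3 -m handwheel '[[0,-0.12,0,0],[0,-0.24,0,0],[0,-0.36,0,0],[0,-0.48,0,0],[0,-0.55,0,0],[0,-0.55,0,0],[0,-0.55,0,0],[0,-0.55,0,0]]'; python3 -c "
from h import *
f,K,T=cam('side'); g,K,T=cam('scene'); cv2.imwrite('pics/end.png',np.vstack([cv2.resize(f[150:400,150:470],(640,500))[:300],cv2.resize(g[160:360,140:540],(640,300))])[...,::-1])
for a,c in (('yellow',(224,498)),('blue',(183,163))): print(a,[(b[0],b[1].round(1)) for b in blobs(g,a)])"
```

```text
time: 23.62
position: [0.6221, 0.0153, 0.0354]
tool_rot: [0.751, 0.661, 0.0, 0.0]
ft_force: [0.7, -0.3, -1.1]
grip_width: 0.0374
grip_force: 30.0
time: 24.12
position: [0.6219, 0.0153, 0.035]
tool_rot: [0.751, 0.661, 0.0, 0.0]
ft_force: [-0.4, -1.0, 0.7]
grip_width: 0.0598
grip_force: 0.0
time: 24.62
position: [0.626, 0.0149, 0.1917]
tool_rot: [0.75, 0.661, 0.004, 0.005]
ft_force: [1.7, -0.6, 1.0]
grip_width: 0.0856
grip_force: 0.0
time: 25.28
position: [0.4597, 0.0359, 0.1852]
tool_rot: [0.751, 0.661, 0.001, 0.001]
ft_force: [0.5, -0.1, 0.6]
grip_width: 0.0871
grip_force: 0.0
yellow [(np.int32(184), array([223.9, 498.3])), (np.int32(1231), array([326.1, 411.9]))]
blue [(np.int32(123), array([183.2, 163. ])), (np.int32(895), array([291.3, 280.7]))]
```

View pics/end.png

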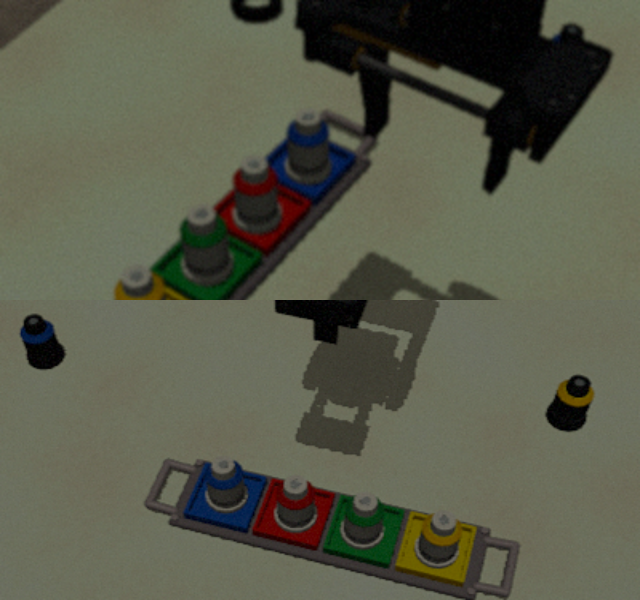

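All four stand upright and centred in their own wells. The black pair is unmoved, with bands still at (224,498) and (183,163), and the arm is clear.

```bash
python3 -c "
from h import *
print(job.hand_in())"
```

```text
the job is handed in; nothing more can be done
None
```

The job is handed in at about 25 s of robot time: all four silvery objectives stand upright in the wells of their own colour and the two black ones have not moved; the hand-in returned no verdict.

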